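# Seat the drill bush plate on its locating pins

### The job

The aluminium drill bush plate is lying askew, propped on top of the two brass locating pins of the wooden drilling fixture. With your fingertips, nudge it sideways until its two holes drop over the pins and it lies flat on both rails. Only push it: do not lift it or tip it up, and leave the tape, the glue bottle and the screwdriver where they are.

Things in the scene. Friction and masses are not known exactly. Their poses are not given: they have to be found in the camera images.
- fixture: Drilling fixture screwed to the bench. Origin: centre of the underside of its plywood base (260 x by 300 y by 18 mm), on the bench; x points from the red cam clamp to the end stop, z up. Two dark rails, each 110 (x) by 34 (y) mm, centred at x 0, y -65 and +65 mm, tops 48 mm above the bench, each with a brass pin. Only pins and plate rise above the rail tops.
- blank (a point): Centre of the top of the pale wood blank clamped between the rails: fixture x +4, y 0, 42 mm above the bench. The blank is 165 (x) by 88 (y) mm. Beyond its +x end a low stop (top 38 mm above the bench), before its -x end the cam clamp (top 32 mm).
- plate: Loose aluminium bush plate, 130 (x) by 210 (y) by 10 mm thick, about 0.7 kg, square edges, four flush drill bushes, two holes 30 mm from its +x long edge. Origin: centre of its underside. Seated, its x, y and axes agree with the fixture's and its underside is 48 mm above the bench; it then overhangs the rails by 10 mm at its long edges and 23 mm at its ends.
- plate_mid (a point): Centre of the plate's top face, 10 mm above its origin. At the start the plate rests on both pin tips and its -x side on the rails, tilted 5 degrees (+x edge about 10 mm up), shifted 18 to 30 mm to the fixture's +y, up to 14 mm in x, turned up to 0.12 rad. A few newtons slide it; one dropped hole leaves it only turning about that pin, two lock it sideways.
- hole_round (a point): Centre of the plate's round hole, 12 mm in diameter, at its underside: at x = +35, y = -65 mm in the plate's frame.
- hole_slot (a point): Centre of the plate's slot, 12 mm (x) by 16 mm (y), at its underside: at x = +35, y = +65 mm in the plate's frame.
- pin_round (a point): Axis of the brass pin for the round hole, at rail-top level (48 mm above the bench): fixture x +35, y -65 mm. Pin 10 mm across, 8 mm above the rail: 4 mm straight, then a 4 mm conical nose tapering to 4.4 mm across.
- pin_slot (a point): Axis of the brass pin for the slot, at rail-top level (48 mm above the bench): fixture x +35, y +65 mm. Same shape as the other pin.
- tape: Bystander: yellow roll of tape lying flat on the bench on the fixture's -y side, 94 mm across, 25 mm high. Origin: centre of its underside.
- glue: Bystander: white glue bottle with a red cap standing on the bench on the fixture's +y side, 58 mm across, 145 mm high. Origin: centre of its underside.
- screwdriver: Bystander: red-handled screwdriver, 190 mm long, lying on the bench beyond the fixture's +x side. Origin: at the middle of its length, on the bench.
Not all that is in view belongs to the job. Several things have the shape of the plate; the one meant has the colours described above.

How it is judged:
By the outcome, as a careful person would: the job done as asked, in the order asked, and still so for the second after the job is handed in, with the robot touching nothing.
It also fails if it takes over 67 s, if anything falls off the work surface, if the arm or the gripper's body presses on something with over 40 N, if the wrist force passes 120 N, or if a joint passes its speed limit or range.

### The arm

A 7-joint arm with a two-finger parallel gripper is mounted at the origin on the work surface. World frame = base frame: x ahead of the robot, y to its left, z up, the work surface at z = 0. Lengths are in mm, angles in rad, forces in N, time in s.
With the tool pointing down it reaches from about 400 to 875 mm from the base axis. Payload 4.4 kg.
Tool frame: the origin (TCP) lies midway between the tips of the shut fingers; the grasp point (between the pads) lies ctrl.tcp_to_grasp behind it (ctrl.tcp_to_grasp is the distance from the TCP to the grasp point, in mm); z points along the fingers, y is the line along which they close (so a half turn about z gives the same grasp; the last joint's range is limited). The gripper opens to 85 mm and grips with 20 to 120 N. Pads are 22 mm wide; open, the fingers measure 114 mm over their backs; the gripper's body (76 mm by 85 mm) begins 54 mm behind the grasp point. The pads swing forward as they close: fully open they stand 13 mm farther back than shut.
Start: joints at [-1.279, 0.628, 0.038, 1.517, -0.027, 0.996, -0.02], TCP at [227.617, 608.858, 231.313] pointing down, gripper open.
Joint ranges: [-3.06, 3.06], [-0.37, 2.12], [-1.25, 1.32], [0.18, 2.47], [-1.1, 4.24], [0.23, 1.98], [-2.94, 2.94]. Speed limits (rad/s): [2.57, 2.57, 3.14, 3.14, 3.14, 3.14, 3.14].

### API

Orientations are given as [roll, pitch, yaw] about the fixed x, y, z axes, in that order (R = Rz(yaw) Ry(pitch) Rx(roll)).
In Python, from cell import ctrl, get_image, get_calibration, workorder, boxes_of, place_of gives the robot as it stands.
- The arm moves only by the tool play_rows, never from a script. Its argument "series" is a list that holds one entry, the list of rows, each a list of 7 numbers: the shift along the world's x, y, z in cm, then the turn, a rotation vector about the world's x, y, z in degrees, then the closure, from 0 (fully open) to 1 (shut). A call has 1 to 20 rows; each row shifts and turns the commanded pose from where the row before left it; what a row does not reach is not made up. A row lasts 1/8 s, in which the tool goes at most 62.5 mm and 10.7 degrees, less where a joint would pass 70% of its speed; a pose out of reach is approached as far as the arm can. A call with a gripper value outside its range is refused whole. The fingers move at their own pace and stop on an object; the grip force is fixed at half the most. Time passes only in rows, so rows that do not move let the fingers close. It gives the time, the measured TCP pose, the force, the opening and the grip force at its end, in the units of the state.
- ctrl.read_state(): the state, without advancing time (a new reading comes with each control period).
- get_image(name): name is "side" or "top"; returns (picture, depth): 384x512x3 uint8, red, green, blue; 384x512 float32, mm along the optical axis (not along the pixel's ray), 0 where there is no reading.
- get_calibration(name): a dict with "K" (3x3 intrinsics, pixels), "R" (3x3) and "t" (3): a world point X has camera coordinates R X + t. Camera axes: x right, y down, z forward; pixel columns grow to the right and rows downward; lengths in mm; the calibration is good to about 2 mm. A picture is of the moment at which its call begins. get_calibration takes no time and is no camera call.
- workorder.finish_job(): hands the job in; it is judged then, once.
Trained networks look in the newest picture that a camera, given by its name, has taken for a name from the list of things; names that differ only in an ending like _2 or _b are one class to them, and where a whole thing is asked for, a point or a joint stands for the part that bears it (a point fixed in the world has none). Each returns a list of dicts, best first, with "p" (0 to 1); they miss things now and then, are a little off and sometimes report something else, mostly with a low value. They report only what shows in the picture. A call takes as long as a camera call. They do not tell look-alikes from the thing itself.
- boxes_of(target, camera): "pixel" ([column, row] in pixels, amid what is visible of it).
- place_of(target, camera): "pixel" ([column, row] in pixels: a listed point, or the origin of a listed thing).
The state is a dict: "clock": time; "qpos": joint angles; "qd": joint speeds; "tau": joint torques, N m; "eef_pos": TCP position; "tool_rot": TCP orientation; "force": force on the tool from outside, world axes, zero at the start; "torque": the same for the moment, N m; "width": finger opening in mm; "gripper_force": force on a finger pad.
Only numpy, scipy, OpenCV 4.12 (cv2) and the standard library are available. Lean on these libraries where they do the work, as an engineer would, in place of code of your own. Each camera call takes 0.05 s, during which the arm holds its last target. There are 200 camera calls.

## Working session

There is one attempt and no reset: what is moved stays moved. The work goes in short steps, Python scripts to look and compute and a tool call to move; the robot and the scene stay as the last step left them, time stands still between calls to the robot, and variables do not carry over. Pictures are saved under pics/ and viewed, at most 10 in all, crops included, and the job is handed in when it is done.

Besides the shell and the picture viewer there is one more tool, called after "Call:" as name(argument=value, ...), one argument or row to a line, values as JSON. play_rows: Moves the arm, as the interface text tells. Its arguments: {"type":"object","properties":{"series":{"type":"array"}},"required":["series"]}

```bash
mkdir -p pics; cat > h.py <<'E'
import numpy as np, cv2
from cell import ctrl, get_image, get_calibration, workorder, boxes_of, place_of
def shot(cam,fn=None):
    im,d=get_image(cam)
    if fn: cv2.imwrite('pics/'+fn,im[:,:,::-1])
    return im,d
def ray(cam,px):
    c=get_calibration(cam);K,R,t=[np.array(c[k],float) for k in('K','R','t')]
    return -R.T@t, R.T@np.linalg.inv(K)@np.array([px[0],px[1],1.])
def atz(cam,px,z):
    o,v=ray(cam,px); return o+v*(z-o[2])/v[2]
def atd(cam,px,d):
    o,v=ray(cam,px); return o+v*d[int(round(px[1])),int(round(px[0]))]
def proj(cam,X):
    c=get_calibration(cam);K,R,t=[np.array(c[k],float) for k in('K','R','t')]
    p=K@(R@np.array(X,float)+t); return p[:2]/p[2]
E
python3 - <<'E'
from h import *
np.set_printoptions(precision=1,suppress=True)
s=ctrl.read_state();print(s['eef_pos'],s['tool_rot'],s['width'],ctrl.tcp_to_grasp)
a=shot('top','top0.png');b=shot('side','side0.png')
zs=dict(fixture=0,blank=42,plate=53,plate_mid=63,hole_round=56,hole_slot=56,pin_round=48,pin_slot=48,tape=0,glue=0,screwdriver=0)
for cam,(im,d) in(('top',a),('side',b)):
    print(cam,ray(cam,(256,192)))
    for n,z in zs.items():
        for r in place_of(n,cam)[:2]:
            print(n,round(r['p'],2),np.array(r['pixel']),atz(cam,r['pixel'],z))
E
```

```text
[227.4 608.3 230.4] [-3.1  0.   2.8] 85.43469748592736 18.700000000000003
top (array([ 291. ,   43.8, 1281. ]), array([ 0.2,  0. , -1. ]))
fixture 0.38 [273.2 190.9] [584.6  27.3   0. ]
blank 0.64 [182.8 207.1] [497.5 264.   42. ]
plate 0.83 [152.8 126.1] [710.3 382.7  53. ]
plate 0.8 [270.7 190.4] [572.9  34.8  53. ]
plate_mid 0.72 [386.3 301.4] [ 322.5 -294.1   63. ]
plate_mid 0.65 [155.8 128.8] [700.3 370.3  63. ]
hole_round 0.88 [294.7 172.7] [629.9 -23.5  56. ]
hole_round 0.79 [163.  103.6] [778.8 365.6  56. ]
hole_slot 0.83 [245.8 178.5] [595.8 105.8  56. ]
hole_slot 0.83 [394.4 272.8] [ 397.9 -311.5   56. ]
pin_round 0.65 [306.6 176.6] [625.5 -57.4  48. ]
pin_slot 0.57 [258.8 182.3] [592.1  69.7  48. ]
tape 0.62 [362.7 200.6] [ 590.8 -225.1    0. ]
glue 0.76 [184.5 207.1] [505.2 266.8   0. ]
screwdriver 0.69 [275.1 132.3] [757.8  43.7   0. ]
side (array([  437.4, -1196.4,  1031.8]), array([ 0.1,  0.8, -0.6]))
fixture 0.8 [262.8 229.1] [562.5  10.6   0. ]
blank 0.68 [326.4 222.1] [760.  -13.5  42. ]
plate 0.95 [185.1 310.9] [ 335.3 -359.5   53. ]
plate 0.91 [270.5 209.2] [588.5  45.4  53. ]
plate_mid 0.98 [182.5 310.3] [ 329.8 -365.8   63. ]
plate_mid 0.91 [265.6 210.6] [570.8  26.2  63. ]
hole_round 0.97 [172.3 288.6] [ 298.6 -285.    56. ]
hole_round 0.92 [286.2 219.5] [632.2 -12.2  56. ]
hole_slot 0.94 [272.  197.6] [598.6 103.   56. ]
hole_slot 0.75 [279.7 171.6] [640.3 255.2  56. ]
pin_round 0.72 [284.  232.2] [620.  -62.8  48. ]
pin_slot 0.3 [239.4 183.7] [495.1 197.8  48. ]
tape 0.58 [279.3 285.4] [ 589.8 -235.     0. ]
glue 0.55 [238.4 184.1] [494.2 263.5   0. ]
glue 0.26 [270.1 212.6] [593.6  94.3   0. ]
screwdriver 0.57 [266.3 230.1] [573.3   5.2   0. ]
screwdriver 0.52 [327.  221.6] [776.1  39.2   0. ]
```

View pics/top0.png

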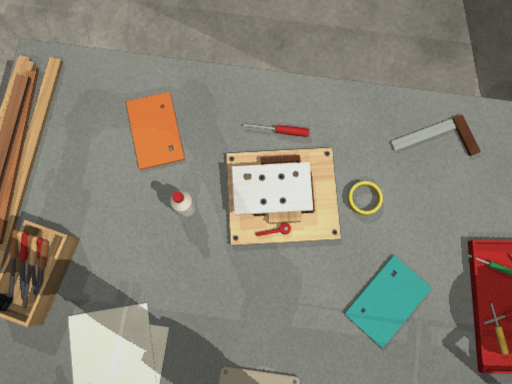

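View pics/side0.png

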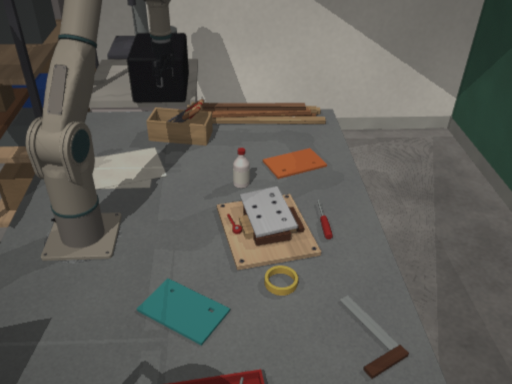

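The real plate is the silver one, top (272,189) and side (268,212). The fixture base is centred near top (284,197), with the pins hidden under the plate. The orange and teal plates are look-alikes. Next I measure the outlines precisely.

```bash
cat >> h.py <<'E'
def fitrect(cam,mask_pts,model,z,x0,tilt=0):
    pass
def maskof(im,d,cam,zlo,zhi,roi):
    c=get_calibration(cam);K,R,t=[np.array(c[k],float) for k in('K','R','t')]
    v,u=np.mgrid[:384,:512]
    P=np.stack([u,v,np.ones_like(u)],-1)@np.linalg.inv(K).T*d[...,None]
    W=(P-t)@R
    m=(W[...,2]>zlo)&(W[...,2]<zhi)&(d>0)
    r=np.zeros_like(m);r[roi[1]:roi[3],roi[0]:roi[2]]=1
    return m&r,W
E
python3 - <<'E'
from h import *
np.set_printoptions(precision=1,suppress=True)
im,d=shot('top')
m,W=maskof(im,d,'top',9,90,(215,135,350,255))
c=max(cv2.findContours(m.astype(np.uint8),0,1)[0],key=cv2.contourArea)
W18=np.array([atz('top',p,18)[:2] for p in c[:,0]],np.float32)
print('fixture',cv2.minAreaRect(W18))
hsv=cv2.cvtColor(im,cv2.COLOR_RGB2HSV)
pm=(hsv[...,1]<40)&(hsv[...,2]>140)&m
pm=cv2.morphologyEx(pm.astype(np.uint8),cv2.MORPH_CLOSE,np.ones((7,7)))
c=max(cv2.findContours(pm,0,1)[0],key=cv2.contourArea)
q=cv2.approxPolyDP(c,6,True)[:,0];print(q,cv2.contourArea(c))
print('plate',cv2.minAreaRect(np.array([atz('top',p,63)[:2] for p in c[:,0]],np.float32)))
e=cv2.erode(pm,np.ones((5,5)))>0
X=W[e];A=np.c_[X[:,:2]-X[:,:2].mean(0),np.ones(len(X))]
print('plane',X.mean(0),np.round(np.linalg.lstsq(A,X[:,2],rcond=None)[0],3))
cv2.imwrite('pics/t1.png',cv2.resize(im[140:252,218:348,::-1],None,fx=5.3,fy=5.3,interpolation=cv2.INTER_CUBIC))
im,d=shot('side')
cv2.imwrite('pics/s1.png',cv2.resize(im[175:275,205:335,::-1],None,fx=5.5,fy=5.5,interpolation=cv2.INTER_CUBIC))
E
```

```text
fixture ((573.211181640625, 1.2887115478515625), (260.69903564453125, 299.39752197265625), 11.068272590637207)
[[309 163]
 [232 166]
 [235 214]
 [311 210]] 3672.0
plate ((578.5563354492188, 32.19819641113281), (133.97264099121094, 210.57305908203125), 11.221047401428223)
plane [576.3  32.5  70.2] [-1.2 -0.1 70.2]
```

View pics/t1.png

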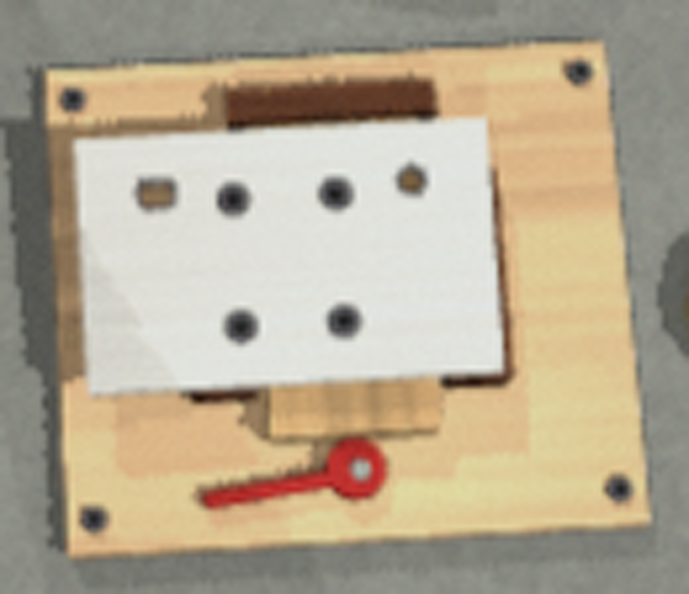

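View pics/s1.png

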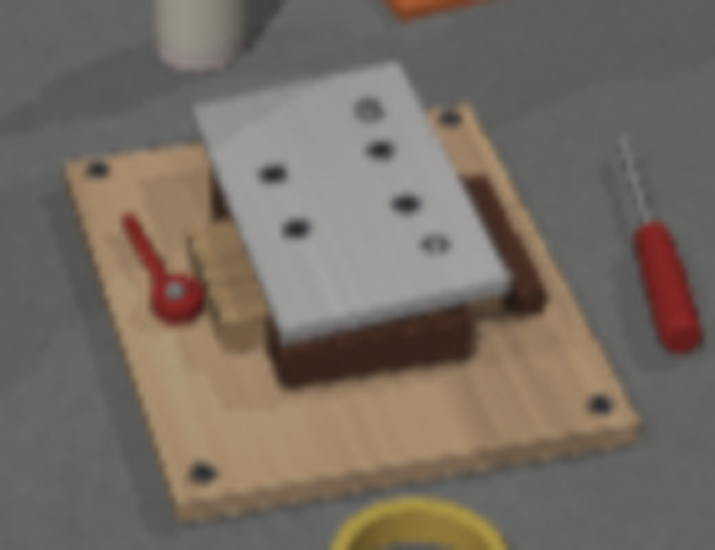

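The top crop shows the round hole at (411,180) and the slot at (156,193), which are full-image (295.5,174) and (247.4,176.4). The +x edge is on the upper side. The side crop shows the plate shifted towards the glue and the −x edge down. Next I compute the offsets in the fixture frame.

```bash
cat >> h.py <<'E'
FY=np.radians(11.07);FO=np.array([573.2,1.3]);FR=np.array([[np.cos(FY),-np.sin(FY)],[np.sin(FY),np.cos(FY)]])
def tofix(p): return FR.T@(np.array(p)[:2]-FO)
def fromfix(p): return FO+FR@np.array(p,float)
def plate(im,d):
    "plate outline, holes and tilt from the top camera, fixture frame"
    m,W=maskof(im,d,'top',40,95,(215,135,350,255))
    hsv=cv2.cvtColor(im,cv2.COLOR_RGB2HSV)
    pm=((hsv[...,1]<40)&(hsv[...,2]>120)&m).astype(np.uint8)
    pm=cv2.morphologyEx(cv2.morphologyEx(pm,2,np.ones((3,3))),3,np.ones((9,9)))
    c=max(cv2.findContours(pm,0,1)[0],key=cv2.contourArea)
    e=cv2.erode(pm,np.ones((7,7)))>0
    X=W[e];F=(X[:,:2]-FO)@FR
    k=np.linalg.lstsq(np.c_[F,np.ones(len(F))],X[:,2],rcond=None)[0]
    r=cv2.minAreaRect(np.array([tofix(atz('top',p,63)) for p in c[:,0]],np.float32))
    print('plane slopes x,y and z at fixture origin',np.round(k,3),'rect',np.round(r[0],1),np.round(r[1],1),round(r[2],2))
    return k
def holes(z=66,cam='top'):
    for n in('hole_round','hole_slot','plate_mid'):
        for r in place_of(n,cam):
            f=tofix(atz(cam,r['pixel'],z))
            if abs(f[0])<90 and abs(f[1])<130: print(cam,n,round(r['p'],2),np.round(r['pixel'],1),np.round(f,1));break
E
python3 - <<'E'
from h import *
im,d=shot('top');plate(im,d);holes(56)
print([np.round(tofix(atz('top',p,66)),1) for p in((295.5,174),(247.4,176.4))])
shot('side');holes(56,'side')
s=ctrl.read_state();print(s['tool_rot'],s['eef_pos'])
for f in((120,30),(-5,175)):print(f,np.round(fromfix(f),1))
E
```

```text
plane slopes x,y and z at fixture origin [-1.042  0.089 75.744] rect [11.4 29.1] [133.5 210. ] 0.02
top hole_round 0.58 [297.4 174.3] [ 46.  -42.2]
top hole_slot 0.68 [299.8 171.7] [ 52.9 -49.3]
top plate_mid 0.65 [271.7 189.8] [ 6.9 30.3]
[array([ 44.5, -36. ]), array([45.3, 93.6])]
side hole_round 0.72 [282.9 221.6] [ 42.2 -32. ]
side hole_slot 0.73 [271.5 199.2] [40.4 86.9]
side plate_mid 0.87 [266.3 211.9] [ 5.4 26.4]
[ 3.14158727e+00 -2.21048951e-06  2.78379010e+00] [227.61869866 608.85980459 231.31147332]
(120, 30) [685.2  53.8]
(-5, 175) [534.7 172.1]
```

Call:
play_rows(
  series=[
    [[3.05,-3.7,0,0,0,2.1,0],[3.05,-3.7,0,0,0,2.1,0],[3.05,-3.7,0,0,0,2.1,0],[3.05,-3.7,0,0,0,2.1,0],[3.05,-3.7,0,0,0,2.1,0],[3.05,-3.7,0,0,0,2.1,0],[3.05,-3.7,0,0,0,2.1,0],[3.05,-3.7,0,0,0,2.1,0],[3.05,-3.7,0,0,0,2.1,0],[3.05,-3.7,0,0,0,2.1,0],[3.05,-3.7,0,0,0,2.1,0],[3.05,-3.7,0,0,0,2.1,0],[3.05,-3.7,0,0,0,2.1,0],[3.05,-3.7,0,0,0,2.1,0],[3.05,-3.7,0,0,0,2.1,0],[0,0,0,0,0,0,0]],
  ],
)

```text
clock: 3.7
eef_pos: [687.1, 47.7, 230.7]
tool_rot: [-3.138, 0.0, -2.957]
force: [-0.7, 0.3, 0.3]
width: 85.6
gripper_force: 0.0
```

```bash
python3 - <<'E'
from h import *
np.set_printoptions(precision=1,suppress=True,linewidth=150)
s=ctrl.read_state();print(s['clock'],s['tool_rot'],s['eef_pos'],tofix(s['eef_pos']),np.array(s['force']))
im,d=shot('side')
m,W=maskof(im,d,'side',-500,500,(0,0,512,384))
print('side z',[[W[r,c,2].round() for c in range(245,295,6)] for r in range(195,235,5)])
im,d=shot('top')
m,W=maskof(im,d,'top',-500,500,(0,0,512,384))
print([[W[r,c,2].round() for c in range(236,310,8)] for r in range(160,222,5)])
E
```

```text
3.7 [-3.1  0.  -3. ] [687.1  47.7 230.7] [120.7  23.6] [-0.7  0.3  0.3]
side z [[np.float64(62.0), np.float64(60.0), np.float64(61.0), np.float64(64.0), np.float64(64.0), np.float64(69.0), np.float64(63.0), np.float64(19.0), np.float64(-2.0)], [np.float64(60.0), np.float64(60.0), np.float64(1032.0), np.float64(64.0), np.float64(69.0), np.float64(71.0), np.float64(71.0), np.float64(19.0), np.float64(1.0)], [np.float64(55.0), np.float64(58.0), np.float64(60.0), np.float64(64.0), np.float64(62.0), np.float64(64.0), np.float64(69.0), np.float64(21.0), np.float64(17.0)], [np.float64(52.0), np.float64(54.0), np.float64(61.0), np.float64(65.0), np.float64(65.0), np.float64(1032.0), np.float64(68.0), np.float64(68.0), np.float64(41.0)], [np.float64(42.0), np.float64(59.0), np.float64(55.0), np.float64(61.0), np.float64(65.0), np.float64(65.0), np.float64(66.0), np.float64(70.0), np.float64(37.0)], [np.float64(37.0), np.float64(58.0), np.float64(60.0), np.float64(63.0), np.float64(61.0), np.float64(63.0), np.float64(72.0), np.float64(66.0), np.float64(73.0)], [np.float64(44.0), np.float64(51.
[... 2054 characters left out ...]
float64(810.0), np.float64(801.0), np.float64(801.0), np.float64(800.0), np.float64(801.0), np.float64(800.0), np.float64(799.0)], [np.float64(60.0), np.float64(55.0), np.float64(813.0), np.float64(813.0), np.float64(805.0), np.float64(807.0), np.float64(806.0), np.float64(805.0), np.float64(805.0), np.float64(805.0)], [np.float64(20.0), np.float64(17.0), np.float64(816.0), np.float64(816.0), np.float64(809.0), np.float64(811.0), np.float64(810.0), np.float64(811.0), np.float64(809.0), np.float64(807.0)], [np.float64(18.0), np.float64(17.0), np.float64(819.0), np.float64(817.0), np.float64(807.0), np.float64(813.0), np.float64(815.0), np.float64(812.0), np.float64(812.0), np.float64(810.0)]]
```

Call:
play_rows(
  series=[
    [[0,0.3,-4,0,0,0.2,0],[0,0.3,-4,0,0,0.2,0],[0,0,-4,0,0,0,0],[0,0,-4,0,0,0,0],[0,0,-2.5,0,0,0,0],[0,0,-1.2,0,0,0,0],[-1.2,-0.23,0,0,0,0,0],[-1.2,-0.23,0,0,0,0,0],[0,0,0,0,0,0,0]],
  ],
)

```text
clock: 4.92
eef_pos: [660.8, 56.1, 35.3]
tool_rot: [3.141, 0.0, -2.942]
force: [0.5, -0.5, 0.5]
width: 85.3
gripper_force: 0.0
```

```bash
sed -i "s/    X=W\[e\];F/    X=W[e];X=X[(X[:,2]>30)\&(X[:,2]<100)];F/" h.py; python3 - <<'E'
from h import *
s=ctrl.read_state();print(np.round(s['eef_pos'],1),np.round(tofix(s['eef_pos']),1),np.round(s['force'],1))
im,d=shot('side')
cv2.imwrite('pics/s2.png',cv2.resize(im[150:275,205:345,::-1],None,fx=5,fy=4.8,interpolation=cv2.INTER_CUBIC))
holes(56,'side')
E
```

```text
[660.8  56.1  35.3] [96.5 37. ] [ 0.5 -0.5  0.5]
side hole_round 0.9 [284.2 220.6] [ 47.6 -28.3]
side hole_slot 0.57 [271. 197.] [42.2 98.9]
side plate_mid 0.86 [267.3 211.8] [ 8.6 26.2]
```

View pics/s2.png

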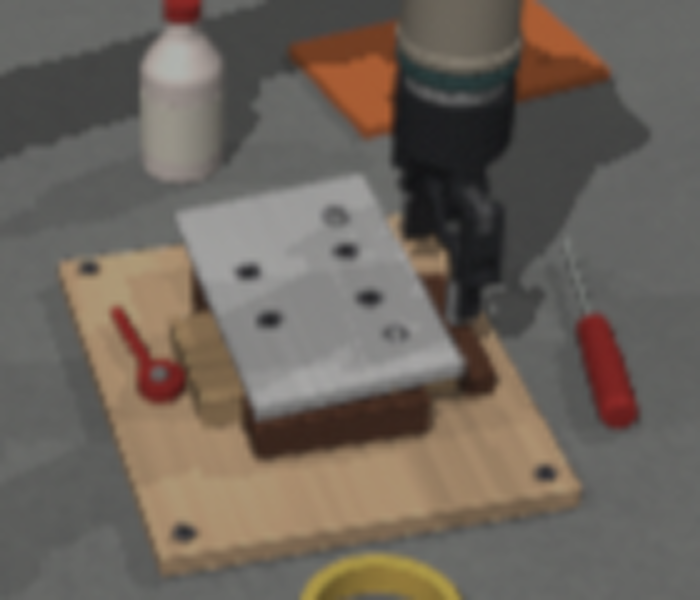

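The picture shows the open fingers just beyond the +x edge, at crop (465,300), low enough and clear of it.

Call:
play_rows(
  series=[
    [[0.15,-0.8,0,0,0,0,0],[-0.3,-0.06,0,0,0,0,0],[-0.3,-0.06,0,0,0,0,0],[-0.3,-0.06,0,0,0,0,0]],
  ],
)

```text
clock: 5.62
eef_pos: [653.2, 45.6, 34.3]
tool_rot: [3.141, -0.0, -2.943]
force: [0.2, 1.2, 0.6]
width: 85.4
gripper_force: 0.0
```

Call:
play_rows(
  series=[
    [[-0.3,-0.06,0,0,0,0,0],[-0.15,-0.03,0,0,0,0,0]],
  ],
)

```text
clock: 5.88
eef_pos: [649.5, 44.8, 34.5]
tool_rot: [3.141, 0.001, -2.942]
force: [1.7, 0.2, -0.8]
width: 85.4
gripper_force: 0.7
```

```bash
python3 - <<'E'
from h import *
s=ctrl.read_state();print(np.round(s['eef_pos'],1),np.round(tofix(s['eef_pos']),1),np.round(s['force'],1),np.round(s['torque'],2))
im,d=shot('side');holes(56,'side')
E
```

```text
[649.5  44.8  34.5] [83.2 28.1] [ 1.7  0.2 -0.8] [ 0.09 -0.33  0.04]
side hole_round 0.82 [280.3 221.5] [ 34.5 -29.6]
side hole_slot 0.6 [270.7 198.4] [39.  91.7]
side plate_mid 0.91 [264.  208.6] [ 2.9 44.5]
```

Call:
play_rows(
  series=[
    [[-0.2,-0.04,0,0,0,0,0],[-0.2,-0.04,0,0,0,0,0]],
  ],
)

```text
clock: 6.32
eef_pos: [645.0, 43.7, 34.3]
tool_rot: [-3.142, 0.0, -2.943]
force: [1.3, -0.1, -0.6]
width: 85.1
gripper_force: 0.7
```

```bash
cat >> h.py <<'E'
def sideplate():
    "plate's plane and corners-free measure in fixture frame from side camera"
    im,d=shot('side')
    m,W=maskof(im,d,'side',44,82,(225,170,315,250))
    hsv=cv2.cvtColor(im,cv2.COLOR_RGB2HSV)
    pm=((hsv[...,1]<45)&(hsv[...,2]>95)&m).astype(np.uint8)
    pm=cv2.morphologyEx(pm,2,np.ones((3,3)))
    n,l,st,_=cv2.connectedComponentsWithStats(pm);pm=(l==1+st[1:,4].argmax())
    X=W[pm];F=(X[:,:2]-FO)@FR
    A=np.c_[F,np.ones(len(F))];k=np.linalg.lstsq(A,X[:,2],rcond=None)[0]
    c=max(cv2.findContours(pm.astype(np.uint8),0,1)[0],key=cv2.contourArea)
    def at(p):
        o,v=ray('side',p);g=np.array([*(FR@k[:2]),0]);g[2]=-1
        c0=k[2]-k[:2]@(FR.T@FO); s=-(g@o+c0)/(g@v); return tofix(o+s*v)
    C=np.array([at(p) for p in c[:,0].astype(float)],np.float32);r=cv2.minAreaRect(C)
    print('side plane',np.round(k,3),'n',len(X),'rect',np.round(r[0],1),np.round(r[1],1),round(r[2],2))
    return im,at
E
python3 - <<'E'
from h import *
s=ctrl.read_state();print(np.round(s['eef_pos'],1),np.round(tofix(s['eef_pos']),1),np.round(s['force'],1))
im,at=sideplate()
cv2.imwrite('pics/s3.png',cv2.resize(im[175:275,225:325,::-1],None,fx=6,fy=6,interpolation=cv2.INTER_CUBIC))
E
```

```text
[645.   43.7  34.3] [78.7 27.8] [ 1.3 -0.1 -0.6]
side plane [8.5000e-02 2.0000e-03 6.2676e+01] n 1791 rect [ 1.7 25.3] [132.1 218.5] 0.58
```

View pics/s3.png

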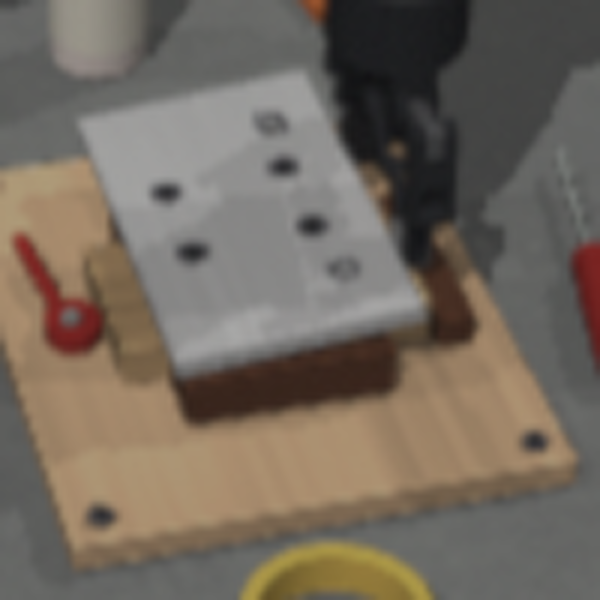

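The plate is against the fingers at crop (410,240). The round hole is at (344,268) and the slot at (270,123). I compare these with the base screws in the same camera.

```bash
python3 - <<'E'
from h import *
im,at=sideplate()
S=np.array([tofix(atz('side',p,18)) for p in((241.7,260.8),(314,248.3),(286.8,196.5),(222.6,205.9))]);print(np.round(S,1),S.mean(0))
T=np.array([tofix(atz('top',p,18)) for p in((218+72/5.3,140+98/5.3),(218+578/5.3,140+71/5.3),(218+618/5.3,140+488/5.3),(218+93/5.3,140+519/5.3))]);print(np.round(T,1),T.mean(0))
print(at((282.3,219.7)),at((270,195.5)))
E
```

```text
side plane [ 8.4000e-02 -1.0000e-03  6.2694e+01] n 1770 rect [ 1.8 25.6] [132.5 219.4] 0.14
[[-113.1 -131.9]
 [ 111.5 -131.3]
 [ 111.6  137.7]
 [-113.3  137.2]] [-0.83240343  2.9104646 ]
[[ 112.3  135.1]
 [ 111.8 -135. ]
 [-112.3 -135.1]
 [-112.5  135.2]] [-0.20908169  0.05839678]
[ 38.99329811 -34.23698619] [37.24482253 95.06589127]
```

Call:
play_rows(
  series=[
    [[-0.15,-0.03,0,0,0,0,0],[-0.12,-0.02,0,0,0,0,0],[0,0,0,0,0,0,0]],
  ],
)

```text
clock: 6.8
eef_pos: [642.2, 43.1, 34.3]
tool_rot: [-3.142, -0.0, -2.943]
force: [0.4, -0.2, -0.2]
width: 85.2
gripper_force: 0.4
```

```bash
python3 - <<'E'
from h import *
s=ctrl.read_state();print(s['clock'],np.round(tofix(s['eef_pos']),1),np.round(s['force'],1))
im,at=sideplate();print(fromfix((0,175)),fromfix((110,30)))
E
```

```text
6.8 [75.7 27.8] [ 0.4 -0.2 -0.2]
side plane [8.70e-02 3.00e-03 6.26e+01] n 1785 rect [-1.4 25.3] [132.5 218.4] 0.48
[539.59857611 173.0438334 ] [675.39302262  51.86269503]
```

Call:
play_rows(
  series=[
    [[1.5,0.29,0,0,0,0,0],[1.5,0.29,0,0,0,0,0],[0,0,4,0,0,0,0],[0,0,4,0,0,0,0],[0,0,3,0,0,-6,0],[-1.3,1.13,0,0,0,-8.4,0],[-1.3,1.13,0,0,0,-8.4,0],[-1.3,1.13,0,0,0,-8.4,0],[-1.3,1.13,0,0,0,-8.4,0],[-1.3,1.13,0,0,0,-8.4,0],[-1.3,1.13,0,0,0,-8.4,0],[-1.3,1.13,0,0,0,-8.4,0],[-1.3,1.13,0,0,0,-8.4,0],[-1.3,1.13,0,0,0,-8.4,0],[-1.3,1.13,0,0,0,-8.4,0],[0,0,0,0,0,0,0]],
  ],
)

```text
clock: 8.85
eef_pos: [540.9, 163.3, 144.1]
tool_rot: [-3.14, -0.001, 1.774]
force: [0.6, 0.9, 0.0]
width: 85.4
gripper_force: 0.0
```

```bash
python3 - <<'E'
from h import *
s=ctrl.read_state();print(s['clock'],np.round(tofix(s['eef_pos']),1),np.round(s['eef_pos'],1),np.degrees(s['tool_rot']),np.round(s['qpos'],2))
im,at=sideplate()
E
```

```text
8.85 [ -0.5 165.2] [540.9 163.3 144.1] [-1.79890933e+02 -2.87524765e-02  1.01622086e+02] [-0.57  0.65  0.36  1.85 -0.34  0.71  0.18]
side plane [8.700e-02 2.000e-03 6.269e+01] n 1787 rect [-2.  25.2] [131.3 218.4] 0.47
```

Call:
play_rows(
  series=[
    [[0,0,-4,0,0,-0.5,0],[0,0,-4,0,0,0,0],[0,0,-2.2,0,0,0,0],[0,0,-1.2,0,0,0,0],[0.1,-0.5,0,0,0,0,0],[0.1,-0.5,0,0,0,0,0],[0.04,-0.2,0,0,0,0,0],[0.04,-0.2,0,0,0,0,0]],
  ],
)

```text
clock: 9.9
eef_pos: [545.7, 148.0, 31.0]
tool_rot: [3.14, -0.0, 1.761]
force: [-0.8, -0.4, -0.1]
width: 85.3
gripper_force: 0.0
```

Call:
play_rows(
  series=[
    [[0.06,-0.3,0,0,0,0,0],[0.06,-0.3,0,0,0,0,0]],
  ],
)

```text
clock: 10.15
eef_pos: [546.4, 142.8, 30.5]
tool_rot: [3.141, -0.001, 1.762]
force: [-0.8, 2.1, 1.3]
width: 85.4
gripper_force: 1.2
```

```bash
python3 - <<'E'
from h import *
s=ctrl.read_state();print(s['clock'],np.round(tofix(s['eef_pos']),1),np.round(s['eef_pos'],1),np.degrees(s['tool_rot']),np.round(s['force'],1))
im,at=sideplate()
cv2.imwrite('pics/s4.png',cv2.resize(im[165:255,220:310,::-1],None,fx=6.5,fy=6.5,interpolation=cv2.INTER_CUBIC))
E
```

```text
10.15 [  0.8 144.1] [546.4 142.8  30.5] [ 1.79992498e+02 -6.46577481e-02  1.00930854e+02] [-0.8  2.1  1.3]
side plane [8.4000e-02 1.0000e-03 6.2666e+01] n 1793 rect [-2.5 25.7] [132.6 222.7] 0.09
```

View pics/s4.png

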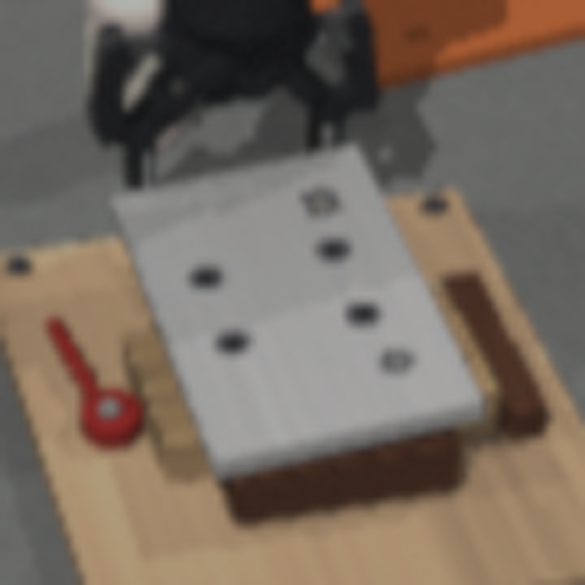

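Both fingertips touch the +y end, at crop (135,190) and (325,150), and the plate is still on the pins. I push in −y.

Call:
play_rows(
  series=[
    [[0.06,-0.29,0,0,0,0,0],[0.06,-0.29,0,0,0,0,0],[0.06,-0.29,0,0,0,0,0],[0.06,-0.29,0,0,0,0,0],[0.06,-0.29,0,0,0,0,0],[0.06,-0.29,0,0,0,0,0]],
  ],
)

```text
clock: 10.95
eef_pos: [550.0, 124.4, 30.3]
tool_rot: [-3.141, -0.0, 1.761]
force: [-1.4, 1.9, 0.4]
width: 85.5
gripper_force: 1.1
```

```bash
python3 - <<'E'
from h import *
s=ctrl.read_state();print(s['clock'],np.round(tofix(s['eef_pos']),1),np.round(s['force'],1))
im,at=sideplate();holes(56,'side')
E
```

```text
10.95 [  0.9 125.3] [-1.4  1.9  0.4]
side plane [8.7000e-02 1.0000e-03 6.2763e+01] n 1847 rect [-4.1  6. ] [221.7 129.9] 89.91
side hole_round 0.64 [283.9 224.7] [ 40.7 -47. ]
side hole_slot 0.65 [272.2 201.4] [39.2 74.9]
side plate_mid 0.86 [265.  216.7] [-5.2  4.1]
```

Call:
play_rows(
  series=[
    [[0.04,-0.2,0,0,0,0,0],[0.03,-0.15,0,0,0,0,0],[0.02,-0.1,0,0,0,0,0],[0.02,-0.1,0,0,0,0,0]],
  ],
)

```text
clock: 11.65
eef_pos: [551.4, 118.6, 30.4]
tool_rot: [3.141, 0.001, 1.761]
force: [-0.7, -0.5, 0.9]
width: 85.4
gripper_force: 0.0
```

```bash
python3 - <<'E'
from h import *
s=ctrl.read_state();print(s['clock'],np.round(tofix(s['eef_pos']),1),np.round(s['force'],1))
im,at=sideplate()
E
```

```text
11.65 [  1.1 119.3] [-0.7 -0.5  0.9]
side plane [-0.0000e+00  2.0000e-03  5.7629e+01] n 1815 rect [-3.2 -2.1] [221.5 132.9] 89.08
```

Call:
play_rows(
  series=[
    [[0.02,-0.1,0,0,0,0,0],[0.02,-0.1,0,0,0,0,0]],
  ],
)

```text
clock: 11.95
eef_pos: [551.5, 117.1, 30.3]
tool_rot: [3.142, -0.0, 1.761]
force: [-1.3, 1.2, 0.3]
width: 85.3
gripper_force: 0.9
```

```bash
python3 - <<'E'
from h import *
s=ctrl.read_state();print(s['clock'],np.round(tofix(s['eef_pos']),1),np.round(s['force'],1))
im,at=sideplate()
cv2.imwrite('pics/s5.png',cv2.resize(im[175:265,220:310,::-1],None,fx=6.5,fy=6.5,interpolation=cv2.INTER_CUBIC))
E
```

```text
11.95 [  1.  117.8] [-1.3  1.2  0.3]
side plane [1.0000e-03 1.0000e-03 5.7661e+01] n 1813 rect [-3.6 -1.5] [222.4 132.1] 88.69
```

View pics/s5.png

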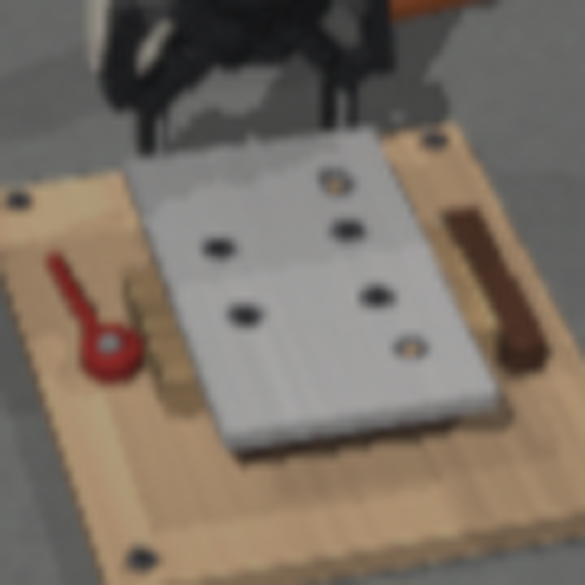

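The plate now lies flat, with its top at 58 mm and zero tilt. Brass shows in both holes, at crop (335,182) and (410,347). I retreat and check.

Call:
play_rows(
  series=[
    [[-0.3,1.5,0,0,0,0,0],[-0.4,2,0,0,0,0,0],[0,0,4,0,0,0,0],[0,0,4,0,0,0,0],[0,0,5,0,0,0,0],[0,0,5,0,0,0,0],[-3,4,1,0,0,0,0],[-3,4,0,0,0,0,0],[-3,4,0,0,0,0,0],[-3,4,0,0,0,0,0],[-3,4,0,0,0,0,0],[-3,4,0,0,0,0,0],[0,0,0,0,0,0,0],[0,0,0,0,0,0,0]],
  ],
)

```text
clock: 13.75
eef_pos: [364.1, 392.2, 220.3]
tool_rot: [3.142, 0.001, 1.762]
force: [-0.1, -0.4, 0.3]
width: 85.5
gripper_force: 0.0
```

```bash
python3 - <<'E'
from h import *
s=ctrl.read_state();print(s['clock'],np.round(s['force'],1),np.abs(s['qd']).max())
sideplate()
im,d=shot('top','t6.png');plate(im,d)
for n in('tape','glue','screwdriver'):
    r=place_of(n,'top')
    print(n,[np.round(atz('top',q['pixel'],0)[:2]) for q in r[:1]])
E
```

```text
13.75 [-0.1 -0.4  0.3] 0.033674632752281934
side plane [-1.0000e-03  1.0000e-03  5.7626e+01] n 1804 rect [-3.4 -3.2] [218.9 132.2] 88.84
plane slopes x,y and z at fixture origin [-3.0000e-03 -2.0000e-03  5.7574e+01] rect [-1.4  0.8] [208.  130.4] 89.07
tape [array([ 599., -232.])]
glue [array([511., 271.])]
screwdriver [array([763.,  52.])]
```

View pics/t6.png

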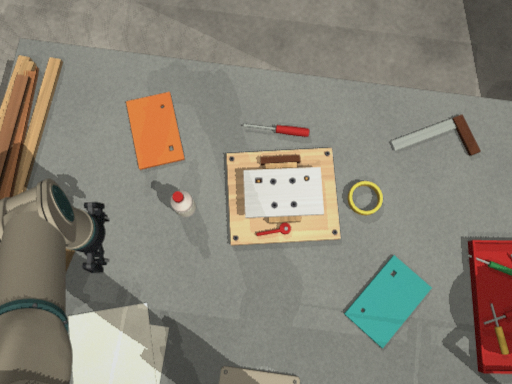

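The plate is seated flat and centred on the fixture at top (283,192), and the tape, glue and screwdriver sit at the same pixels as before.

```bash
python3 -c "
from cell import workorder
print(workorder.finish_job())"
```

```text
the job is handed in; nothing more can be done
None
```

The bush plate was nudged sideways until both holes dropped over the pins and it lay flat on the rails (top about 58 mm above the bench, no tilt); the tape, glue bottle and screwdriver were untouched, and the job was handed in at about 14 s.

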